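# Sift the small nuts out of the hub nuts with a mesh basket

## Task

Lift the mesh basket of mixed nuts by its handle just clear of the tray it stands in and, keeping it level over the tray, shake it side to side until all five small nuts have dropped through the mesh into the tray and only the three big hub nuts are left in the basket. Then set the basket down upright in the middle of the grey rubber mat and let go of it there, not from a height. Leave the tape, socket, notebook and handset where they are.

Things in the scene. Friction and masses are not known exactly. Their poses are not given: they have to be found in the camera images.
- basket: Open square steel sifting basket, 165 x 165 mm outside, 159 mm inside, walls 55 mm high, 0.4 kg empty, 0.75 kg full. Origin: centre of its underside (it stands on four small feet at the corners), z up. Its fixed arched handle runs over the middle along its x. It starts standing in the tray, turned up to 0.25 rad to it, so the handle points within 0.4 rad of straight ahead.
- mesh (a point): Centre of the basket's mesh bottom, on top of the wires, 16 mm above the basket's underside. 3 mm wires, 24 mm square openings, 27 mm from wire to wire, one wire each way through this point. The nuts lie on wire crossings; brisk shaking (strokes of about 40 mm, 0.4 m/s, quick reversals) slides them into the openings.
- grip (a point): Centre of the handle's rubber grip, 118 mm above the basket's underside, over its centre: a straight bar 90 mm long (basket x), 16 mm wide (y), 22 mm high, to be pinched across the 16 mm from above, nothing within 50 mm beside it. So held, the basket is stiff when shaken along its y (across the handle) but can swing when shaken along its x.
- tray: Fixed open service tray of dark sheet steel, 260 mm (its x) x 320 mm (its y) x 40 mm high, walls and floor 4 mm thick. Origin: centre of its underside, on the table; the floor inside is at z = 4 mm. It stands to the left or the right in front of the robot, turned up to 0.15 rad.
- mat: Fixed grey ribbed rubber mat, 220 x 220 mm, 4 mm thick, flat on the table on the other side from the tray. Origin: centre of its underside; its top is at z = 4 mm.
- small0: Small plain hex nut of zinc-plated steel, 17 mm across flats, 20 mm across corners, 8 mm thick, 11 g. Origin: its centre. Starts on the mesh; it passes the mesh openings in any attitude.
- small1: Small plain hex nut of zinc-plated steel, 17 mm across flats, 20 mm across corners, 8 mm thick, 11 g. Origin: its centre. Starts on the mesh; it passes the mesh openings in any attitude.
- small2: Small plain hex nut of zinc-plated steel, 17 mm across flats, 20 mm across corners, 8 mm thick, 11 g. Origin: its centre. Starts on the mesh; it passes the mesh openings in any attitude.
- small3: Small plain hex nut of zinc-plated steel, 17 mm across flats, 20 mm across corners, 8 mm thick, 11 g. Origin: its centre. Starts on the mesh; it passes the mesh openings in any attitude.
- small4: Small plain hex nut of zinc-plated steel, 17 mm across flats, 20 mm across corners, 8 mm thick, 11 g. Origin: its centre. Starts on the mesh; it passes the mesh openings in any attitude.
- big0: Big hub nut of zinc-plated steel: hexagon 36 mm across flats on a round flange 42 mm wide and 4 mm thick, 20 mm high in all, 100 g. Origin: its centre. Starts on the mesh, flange down; it cannot pass the mesh.
- big1: Big hub nut of zinc-plated steel: hexagon 36 mm across flats on a round flange 42 mm wide and 4 mm thick, 20 mm high in all, 100 g. Origin: its centre. Starts on the mesh, flange down; it cannot pass the mesh.
- big2: Big hub nut of zinc-plated steel: hexagon 36 mm across flats on a round flange 42 mm wide and 4 mm thick, 20 mm high in all, 100 g. Origin: its centre. Starts on the mesh, flange down; it cannot pass the mesh.
- tape: Bystander: roll of yellow masking tape lying flat, 96 mm across, 24 mm high, to the robot's left, beyond the tray or mat. Origin: centre of its underside.
- socket: Bystander: dark steel hub-nut socket standing on end, 48 mm across, 57 mm high, on the far side. Origin: centre of its underside.
- notebook: Bystander: spiral notebook lying flat, 150 x 105 x 13 mm, to the robot's right, beyond the tray or mat. Origin: centre of its underside.
- handset: Bystander: black diagnostic handset lying flat, 78 x 165 x 28 mm, on the far side. Origin: centre of its underside.
Things that resemble listed ones, but are neither listed nor needed, are in the scene too. There is more than one size of the basket; the job needs the middle-sized.

How it is judged:
On the way, in this order (a step that is already met when the one before it is completed fails the run):
1. the basket is held over the tray, its underside at least 15 mm clear of the tray's floor (x of basket in the frame of tray between -0.09 and 0.09 m and y of basket in the frame of tray between -0.12 and 0.12 m and z of basket in the frame of tray between 0.019 and 0.3 m and contact force between the fingers and basket above 0.5 N), for 0.1 s.
2. with the basket still held clear over the tray, all five small nuts have dropped through the mesh and lie in the tray, and the three hub nuts are in the basket (all of step 1 and x of small0 in the frame of tray between -0.13 and 0.13 m and y of small0 in the frame of tray between -0.16 and 0.16 m and z of small0 in the frame of tray between 0 and 0.03 m and x of small1 in the frame of tray between -0.13 and 0.13 m and y of small1 in the frame of tray between -0.16 and 0.16 m and z of small1 in the frame of tray between 0 and 0.03 m and x of small2 in the frame of tray between -0.13 and 0.13 m and y of small2 in the frame of tray between -0.16 and 0.16 m and z of small2 in the frame of tray between 0 and 0.03 m and x of small3 in the frame of tray between -0.13 and 0.13 m and y of small3 in the frame of tray between -0.16 and 0.16 m and z of small3 in the frame of tray between 0 and 0.03 m and x of small4 in the frame of tray between -0.13 and 0.13 m and y of small4 in the frame of tray between -0.16 and 0.16 m and z of small4 in the frame of tray between 0 and 0.03 m and x of big0 in the frame of basket between -0.08 and 0.08 m and y of big0 in the frame of basket between -0.08 and 0.08 m and z of big0 in the frame of basket between 0.016 and 0.06 m and x of big1 in the frame of basket between -0.08 and 0.08 m and y of big1 in the frame of basket between -0.08 and 0.08 m and z of big1 in the frame of basket between 0.016 and 0.06 m and x of big2 in the frame of basket between -0.08 and 0.08 m and y of big2 in the frame of basket between -0.08 and 0.08 m and z of big2 in the frame of basket between 0.016 and 0.06 m), for 0.1 s.
At the end, for the whole second after the job is handed in: All five small nuts lie in the tray (inside its walls, their centres below 30 mm); the three hub nuts lie in the basket; the basket stands upright (within 0.06 rad) and at rest flat on the mat, its centre within 35 mm of the mat's centre, and has been let go (x of small0 in the frame of tray between -0.13 and 0.13 m and y of small0 in the frame of tray between -0.16 and 0.16 m and z of small0 in the frame of tray between 0 and 0.03 m and x of small1 in the frame of tray between -0.13 and 0.13 m and y of small1 in the frame of tray between -0.16 and 0.16 m and z of small1 in the frame of tray between 0 and 0.03 m and x of small2 in the frame of tray between -0.13 and 0.13 m and y of small2 in the frame of tray between -0.16 and 0.16 m and z of small2 in the frame of tray between 0 and 0.03 m and x of small3 in the frame of tray between -0.13 and 0.13 m and y of small3 in the frame of tray between -0.16 and 0.16 m and z of small3 in the frame of tray between 0 and 0.03 m and x of small4 in the frame of tray between -0.13 and 0.13 m and y of small4 in the frame of tray between -0.16 and 0.16 m and z of small4 in the frame of tray between 0 and 0.03 m and x of big0 in the frame of basket between -0.08 and 0.08 m and y of big0 in the frame of basket between -0.08 and 0.08 m and z of big0 in the frame of basket between 0.016 and 0.06 m and x of big1 in the frame of basket between -0.08 and 0.08 m and y of big1 in the frame of basket between -0.08 and 0.08 m and z of big1 in the frame of basket between 0.016 and 0.06 m and x of big2 in the frame of basket between -0.08 and 0.08 m and y of big2 in the frame of basket between -0.08 and 0.08 m and z of big2 in the frame of basket between 0.016 and 0.06 m and horizontal distance between basket and mat below 0.035 m and z of basket in the frame of mat below 0.009 m and angle between basket's own z axis and vertical below 0.06 rad and linear speed of basket below 0.02 m/s); the robot touches nothing.
It fails at once if the basket is tipped more than 0.5 rad from level (angle between basket's own z axis and vertical above 0.5 rad).
It fails at once if the basket is let go or flung with its underside more than 20 mm above the tray's floor or the mat (height (world z) of basket above 0.024 m and contact force between the fingers and basket below 0.05 N).
It fails at once if the tape, socket, notebook or handset is moved more than 30 mm (distance of any of tape, socket, notebook, handset from where it was at the start of the episode above 0.03 m).
It also fails if it takes over 48 s, if anything falls off the work surface, if the arm or the gripper's body presses on something with over 40 N, if the wrist force passes 120 N, or if a joint passes its speed limit or range.

## Robot

A 6-joint arm with a two-finger parallel gripper is mounted at the origin on the work surface. World frame = base frame: x ahead of the robot, y to its left, z up, the work surface at z = 0. Lengths are in m, angles in rad, forces in N, time in s.
With the tool pointing down it reaches from about 0.425 to 0.95 m from the base axis. Payload 3.5 kg.
Tool frame: the origin (TCP) lies on the mounting face of the last link; the fingertips stand 173 mm ahead of it and the grasp point (between the pads) lies 155 mm ahead of it; z points along the fingers, y is the line along which they close (so a half turn about z gives the same grasp; the last joint's range is limited). The gripper opens to 85 mm and grips with 20 to 120 N. Pads are 22 mm wide; open, the fingers measure 114 mm over their backs; the gripper's body (76 mm by 85 mm) begins 54 mm behind the grasp point. The pads swing forward as they close: fully open they stand 13 mm farther back than shut.
Start: joints at [1.06, 0.286, 1.577, -0, 1.279, -0.15], TCP at [0.238, 0.632, 0.405] pointing down, gripper open.
Joint ranges: [-2.77, 2.77], [-0.9, 2.22], [0.21, 2.48], [-1.53, 4.67], [0.24, 2.81], [-2.84, 2.84]. Speed limits (rad/s): [2.79, 2.79, 3.14, 3.14, 3.14, 3.14].

## Interface

Orientations are given as [roll, pitch, yaw] about the fixed x, y, z axes, in that order (R = Rz(yaw) Ry(pitch) Rx(roll)).
In Python, from cell import bot gives the robot as it stands. Calls block until the motion is done:
- bot.reach(position, orientation): joint-space move of the TCP to a pose.
- bot.move_linear(position, ori=None, rate=0.15, force_limit=None): straight line of the TCP; ori=None keeps the orientation; rate is the mean speed in m/s. With force_limit (N) it stops when the force on the tool has changed by that much, and returns True; else False.
- bot.move_j(angles): joint-space move.
- bot.grip(opening, squeeze=None): finger opening in m; squeeze is the grip in N (None keeps the last); returns when the fingers have stopped.
- bot.pause(seconds).
- bot.ik(position, orientation): joint angles nearest the present ones, or None.
- bot.get_obs(): the state.
- bot.grab_frame(name): name is "scene" or "top" or "wrist"; returns a dict with "pixels" (480x640x3 uint8, red, green, blue), "camera_matrix" (3x3 intrinsics, pixels), "pose" (4x4, takes a point from camera to world coordinates). Camera axes: x right, y down, z forward; pixel columns grow to the right and rows downward; lengths in m; the calibration is good to about 2 mm. The wrist camera is an equidistant fisheye: a pixel r from the principal point sees the ray r / f radians off the axis. A picture is of the moment at which its call begins. There is no depth.
A pose or a line that the arm cannot do raises bot.MotionError and nothing moves.
- bot.job_done(): hands the job in; it is judged then, once.
The state is a dict: "time": time; "joint_pos": joint angles; "qvel": joint speeds; "tau": joint torques, N m; "tcp_pos": TCP position; "eef_rot": TCP orientation; "force": force on the tool from outside, world axes, zero at the start; "torque": the same for the moment, N m; "opening": finger opening in m; "grip_force": force on a finger pad.
Only numpy, scipy, OpenCV 4.12 (cv2) and the standard library are available. Lean on these libraries where they do the work, as an engineer would, in place of code of your own. Each camera call takes 0.05 s, during which the arm holds its last target. There are 200 camera calls.

## Working session

There is one attempt and no reset: what is moved stays moved. The work goes in short steps, each a Python script; the robot and the scene stay as the last script left them, time stands still between calls to the robot, and variables do not carry over. Pictures are saved under pics/ and viewed, at most 10 in all, crops included, and the job is handed in when it is done.

```bash
ls; mkdir -p pics
python3 - <<'E'
from cell import bot
import cv2,numpy as np
for n in("top","scene"):
    f=bot.grab_frame(n); cv2.imwrite(f"pics/{n}0.png",f["pixels"][:,:,::-1]); print(n,f["camera_matrix"].round(1).tolist(),f["pose"].round(3).tolist())
    np.savez(f"{n}0.npz",**f)
print(bot.get_obs())
E
```

```text
pics
top [[519.7, 0.0, 317.7], [0.0, 519.7, 236.9], [0.0, 0.0, 1.0]] [[0.008, -0.997, 0.075, 0.421], [-1.0, -0.009, -0.002, -0.035], [0.003, -0.075, -0.997, 1.675], [0.0, 0.0, 0.0, 1.0]]
scene [[550.9, 0.0, 328.3], [0.0, 550.9, 237.6], [0.0, 0.0, 1.0]] [[0.458, 0.734, -0.503, 1.244], [0.889, -0.375, 0.262, -0.392], [0.003, -0.567, -0.824, 1.283], [0.0, 0.0, 0.0, 1.0]]
{'time': 0.1, 'joint_pos': array([ 1.05999759e+00,  2.87115937e-01,  1.57804589e+00, -6.99598179e-06,
        1.27861359e+00, -1.49999540e-01]), 'qvel': array([-0.00040002, -0.00063655, -0.00229258, -0.00031963,  0.00074381,
        0.00014754]), 'tau': array([ 1.90793900e-03, -4.07293046e+01, -2.93701011e+01, -6.89654166e-05,
        3.41591978e-03,  4.31671978e-06]), 'tcp_pos': array([0.23814909, 0.63134829, 0.4034509 ]), 'eef_rot': array([-3.13943339e+00, -3.19568173e-04,  2.78079513e+00]), 'force': array([-0.58339185, -0.15603367,  0.70679376]), 'torque': array([-0.03006785, -0.01640687,  0.02185299]), 'grip_force': 0.0, 'opening': 0.08546513618504664}
```

View pics/top0.png

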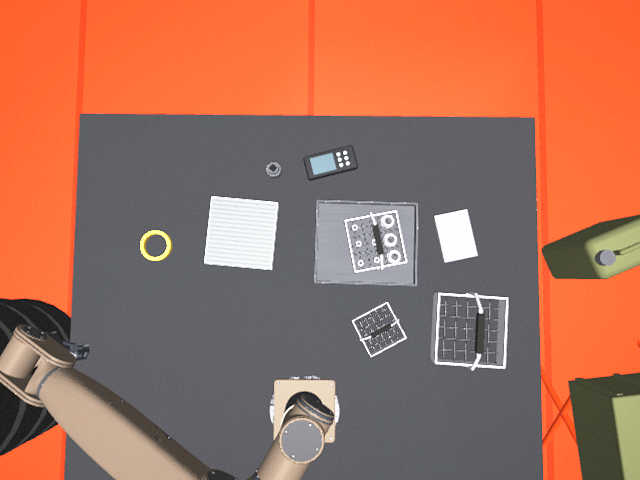

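View pics/scene0.png

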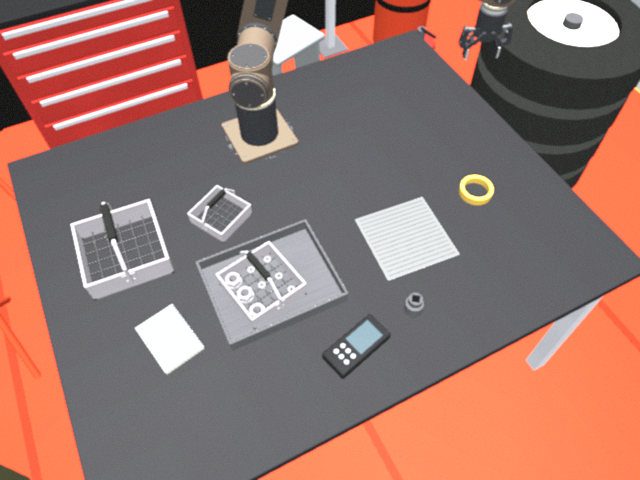

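The top view shows the mat at about (242,233), the tray at (367,243), and the middle-sized basket holding the nuts at (377,241). The hub nuts are on the basket's right side. The larger (470,330) and smaller (379,329) baskets are decoys. I'll enlarge both views to measure.

Run:
```python
import cv2,numpy as np
t=cv2.imread("pics/top0.png")[190:295,305:430]; s=cv2.imread("pics/scene0.png")[215:345,190:355]
a=cv2.resize(t,None,fx=4,fy=4,interpolation=cv2.INTER_CUBIC); b=cv2.resize(s[:, :],None,fx=4,fy=4,interpolation=cv2.INTER_CUBIC)
cv2.imwrite("pics/tc.png",a); cv2.imwrite("pics/sc.png",b)
```

```text
(no output)
```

View pics/tc.png

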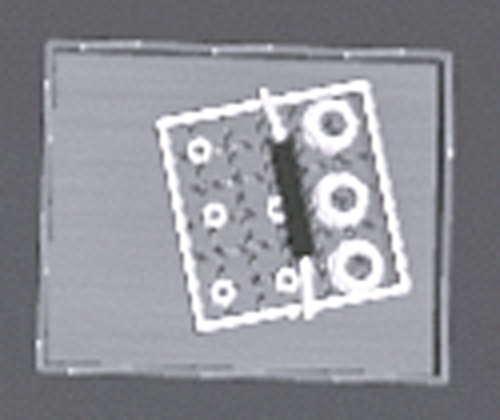

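View pics/sc.png

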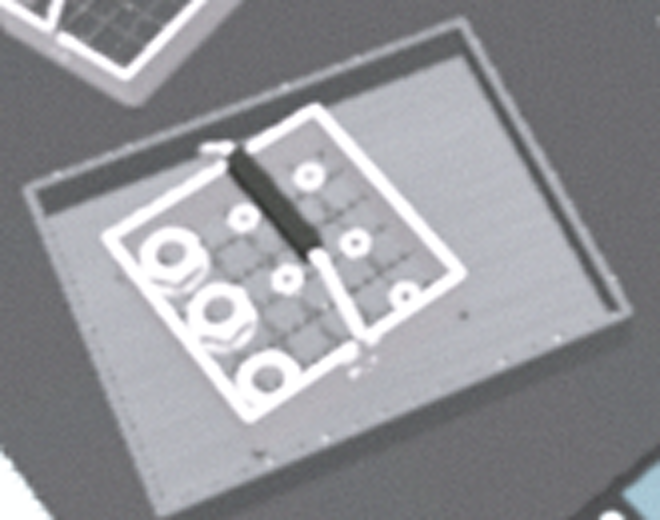

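The crops show the basket rim corners in the top crop at (163,123), (367,87), (406,288) and (201,326). The grip bar runs from (284,142) to (302,256). The hub nuts are on the −y side and the five small nuts are on the other side. I'll now turn these into positions with both cameras.

```bash
cat > h.py <<'E'
import numpy as np
def ray(f,px,z):
    K,T=f["camera_matrix"],f["pose"]; px=np.atleast_2d(px).astype(float)
    d=np.c_[px,np.ones(len(px))]@np.linalg.inv(K).T@T[:3,:3].T
    o=T[:3,3]; return (o+d*((z-o[2])/d[:,2])[:,None])[:,:2]
E
python3 - <<'E'
import cv2,numpy as np
from h import ray
t=np.load("top0.npz");s=np.load("scene0.npz")
un=lambda p,o:(np.array(p)+.5)/4-.5+o
def rep(n,c):
    print(n,c.round(4).tolist(),"ctr",c.mean(0).round(4),"sides",np.linalg.norm(c-np.roll(c,-1,0),axis=1).round(3))
    for i in range(len(c)): d=np.roll(c,-1,0)[i]-c[i]; print("  ang",round(float(np.arctan2(d[1],d[0])),3),end="")
    print()
T=(305,190);S=(190,215)
rep("rim top",ray(t,un([(163,123),(367,87),(406,288),(201,326)],T),.059))
rep("rim scene",ray(s,un([(107,237),(316,106),(463,272),(250,415)],S),.059))
rep("tray top",ray(t,un([(48,42),(449,57),(443,378),(40,370)],T),.04))
rep("tray scene",ray(s,un([(26,188),(462,20),(630,314),(160,516)],S),.04))
rep("grip top",ray(t,un([(284,142),(302,256)],T),.133))
rep("grip scene",ray(s,un([(237,158),(312,248)],S),.128))
for n,f,roi in(("mat t",t,(190,280,195,290)),("mat s",s,(190,285,345,465))):
    p=f["pixels"];m=np.zeros(p.shape[:2],np.uint8);a,b,c,d=roi
    m[a:b,c:d]=(p[a:b,c:d].min(2)>130)
    m=cv2.morphologyEx(m,cv2.MORPH_CLOSE,np.ones((5,5)))
    c=max(cv2.findContours(m,0,1)[0],key=cv2.contourArea)
    rep(n,ray(f,cv2.boxPoints(cv2.minAreaRect(ray(f,c[:,0],.004).astype(np.float32))) if 0 else c[:,0],.004)[:0+1]) if 0 else None
    w=ray(f,c[:,0],.004).astype(np.float32); r=cv2.minAreaRect(w);print(n,r)
E
```

```text
rim top [[0.5959, -0.1246], [0.6256, -0.2842], [0.4687, -0.314], [0.4379, -0.1548]] ctr [ 0.5321 -0.2194] sides [0.162 0.16  0.162 0.161]
  ang -1.387  ang -2.954  ang 1.762  ang 0.189
rim scene [[0.4666, -0.3125], [0.4344, -0.1516], [0.5945, -0.1197], [0.6255, -0.2796]] ctr [ 0.5302 -0.2158] sides [0.164 0.163 0.163 0.162]
  ang 1.768  ang 0.197  ang -1.379  ang -2.937
tray top [[0.6617, -0.0342], [0.6526, -0.3522], [0.3991, -0.346], [0.4026, -0.0302]] ctr [ 0.529  -0.1906] sides [0.318 0.254 0.316 0.259]
  ang -1.6  ang 3.117  ang 1.559  ang -0.016
tray scene [[0.3944, -0.3457], [0.4017, -0.0276], [0.6609, -0.0338], [0.6534, -0.3523]] ctr [ 0.5276 -0.1898] sides [0.318 0.259 0.319 0.259]
  ang 1.548  ang -0.024  ang -1.595  ang 3.116
grip top [[0.5745, -0.2108], [0.4896, -0.2241]] ctr [ 0.5321 -0.2175] sides [0.086 0.086]
  ang -2.985  ang 0.156
grip scene [[0.4935, -0.2247], [0.5743, -0.2092]] ctr [ 0.5339 -0.217 ] sides [0.082 0.082]
  ang 0.189  ang -2.952
mat t ((0.559883713722229, 0.20852163434028625), (0.22277815639972687, 0.22271306812763214), 85.27030944824219)
mat s ((0.5584625005722046, 0.2107105553150177), (0.2252386212348938, 0.2268652319908142), 85.14041137695312)
```

Run:
```python
from cell import bot
import numpy as np,cv2
p=[.532,-.2172]
best=None
for yaw in(.185,.185-np.pi):
    q=bot.ik([*p,.277],[np.pi,0,yaw]); print(yaw,None if q is None else np.round(q,2))
    if q is not None and(best is None or abs(q[5])<abs(best[1][5])):best=(yaw,q)
y=best[0]
bot.reach([*p,.36],[np.pi,0,y])
bot.move_linear([*p,.277],rate=.12,force_limit=15)
f0=bot.get_obs();print(f0["time"],f0["tcp_pos"],f0["force"])
bot.grip(0.0,110); o=bot.get_obs();print(o["opening"],o["grip_force"],o["force"])
bot.move_linear([*p,.305],rate=.05)
o=bot.get_obs();print(o["time"],o["tcp_pos"],o["eef_rot"],o["force"],o["grip_force"],o["opening"])
for n in("scene","wrist"): 
    f=bot.grab_frame(n);cv2.imwrite(f"pics/{n}1.png",f["pixels"][:,:,::-1])
s=cv2.imread("pics/scene1.png")[195:345,190:355];w=cv2.imread("pics/wrist1.png")
cv2.imwrite("pics/c1.png",np.hstack([cv2.resize(s,(400,364)),cv2.resize(w,(400,364))]))
```

```text
0.185 [-0.56  0.21  1.92 -0.    1.01  0.82]
-2.956592653589793 [-0.56  0.21  1.92  0.    1.01 -2.32]
4.0917 [ 0.53238209 -0.21738546  0.27778915] [ 0.65164529 -0.25215608 -0.4217341 ]
0.014567798503203078 107.37404465675354 [-0.30842589 -0.41952283  2.55285581]
5.45 [ 0.53187754 -0.21711875  0.30484941] [-3.14127122e+00  2.93313155e-04  1.84930524e-01] [-0.16901382  0.46676687 -7.64521109] 107.40590572357178 0.014488640220339816
```

View pics/c1.png

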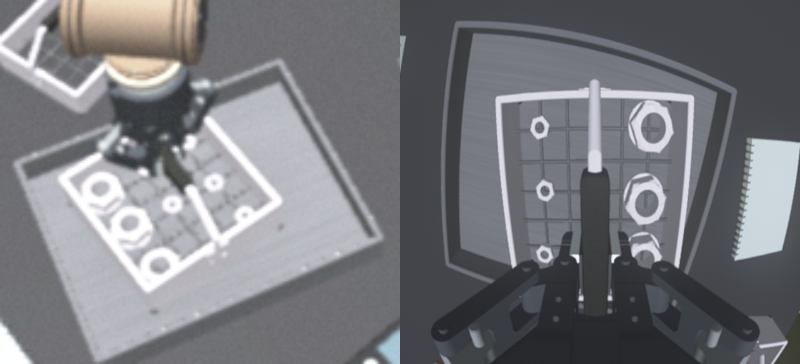

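Held level and clear. The force reads −7.6 N, so the whole load is up. The wrist view (right half) shows small nuts at (540,128), (545,190) and (545,255) and hub nuts on the right. Next I'll centre over the tray and shake.

```bash
cat > shake.py <<'E'
from cell import bot
import numpy as np,cv2
def shake(n,d,amp=.02,rate=.4,c=(.530,-.188),z=.305):
    c=np.array([*c,z]);d=np.array([*d,0.])
    t=bot.get_obs()["time"]
    for i in range(n): bot.move_linear(c+d*amp*(1 if i%2 else -1),rate=rate)
    o=bot.get_obs();print("stroke",(o["time"]-t)/n,o["tcp_pos"].round(4),o["force"].round(2),o["grip_force"])
    bot.move_linear(c,rate=.1)
def look(k):
    for n in("scene","wrist"):
        f=bot.grab_frame(n);cv2.imwrite(f"pics/{n}{k}.png",f["pixels"][:,:,::-1])
    s=cv2.imread(f"pics/scene{k}.png")[195:345,190:355];w=cv2.imread(f"pics/wrist{k}.png")
    cv2.imwrite(f"pics/c{k}.png",np.hstack([cv2.resize(s,(400,364)),cv2.resize(w[:300,80:],(400,364))]))
    o=bot.get_obs();print(o["time"],o["force"],o["opening"],o["eef_rot"])
Y=np.array([-np.sin(.185),np.cos(.185)]);X=np.array([np.cos(.185),np.sin(.185)])
E
python3 - <<'E'
from shake import *
bot.move_linear([.530,-.188,.305],rate=.08)
shake(12,Y); look(2)
E
```

```text
stroke 0.25000000000000006 [ 0.5256 -0.1665  0.3041] [ 0.39 -1.59 -7.43] 110.87209939956665
9.5167 [-0.7957118  -0.17973204 -8.42407806] 0.014644899751541292 [-3.14110969e+00  2.40567335e-04  1.83802790e-01]
```

View pics/c2.png

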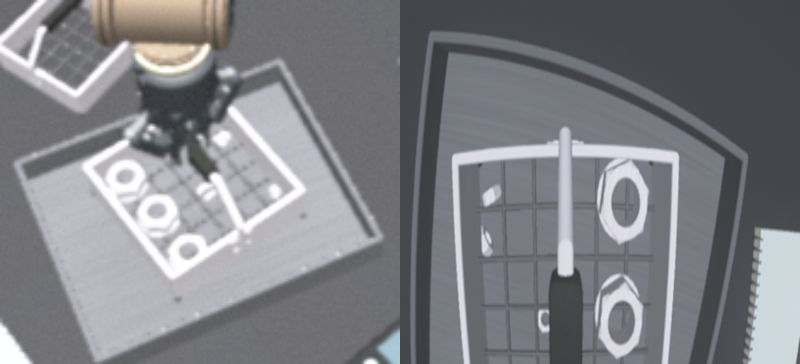

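The nuts have moved and some are tipping into openings at about (489,195), (487,240) and (545,320). I'll keep shaking.

Run:
```python
from shake import *
shake(20,Y,amp=.022,rate=.45); look(3)
```

```text
stroke 0.25 [ 0.5251 -0.1642  0.304 ] [-0.38 -0.46 -7.47] 111.66736721992493
14.9833 [-0.88700106  0.31666103 -7.06512142] 0.014547962175170157 [-3.14103111e+00  3.15037031e-04  1.83791361e-01]
```

View pics/c3.png

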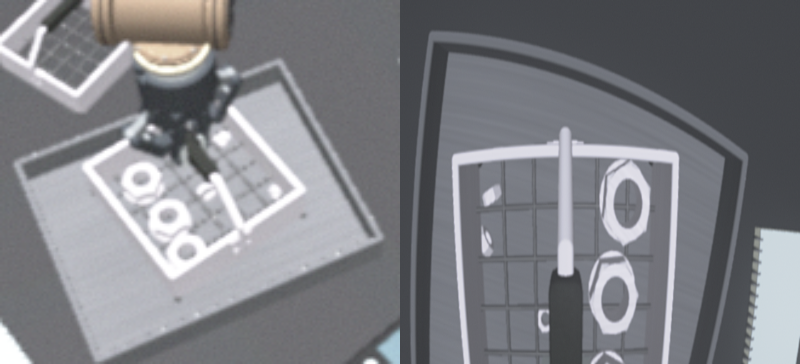

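Between these two pictures the small nuts kept exactly the same position while the hub nuts moved. They may already be on the tray floor, seen through the mesh. I'll shift the basket sideways to check.

Run:
```python
from shake import *
bot.move_linear([.530,-.228,.305],rate=.12); look(4)
```

```text
15.5667 [-0.45427772 -0.42556634 -7.56713536] 0.014308645918801382 [-3.14032186e+00  5.20956436e-04  1.85041207e-01]
```

View pics/c4.png

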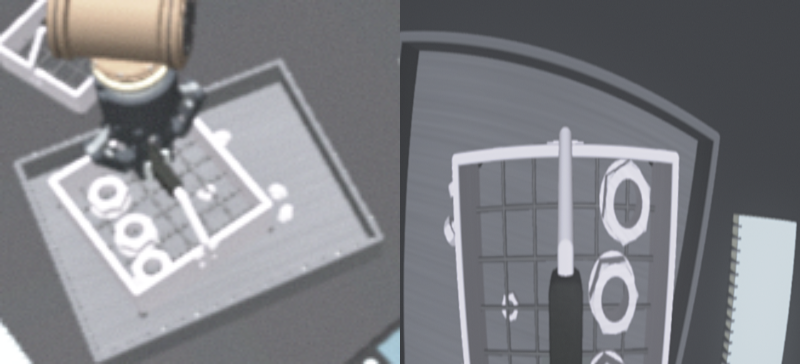

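Four nuts are on the floor in the scene view: (279,191), (286,213), (207,190) and (223,138). I'll look for the fifth in the top view and the full wrist view.

Run:
```python
from shake import *
f=bot.grab_frame("top")["pixels"][190:295,305:430,::-1]; w=cv2.imread("pics/wrist4.png")[:480,60:560]
cv2.imwrite("pics/c5.png",np.hstack([cv2.resize(f,(400,400),interpolation=2),cv2.resize(w,(400,400))]))
```

```text
(no output)
```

View pics/c5.png

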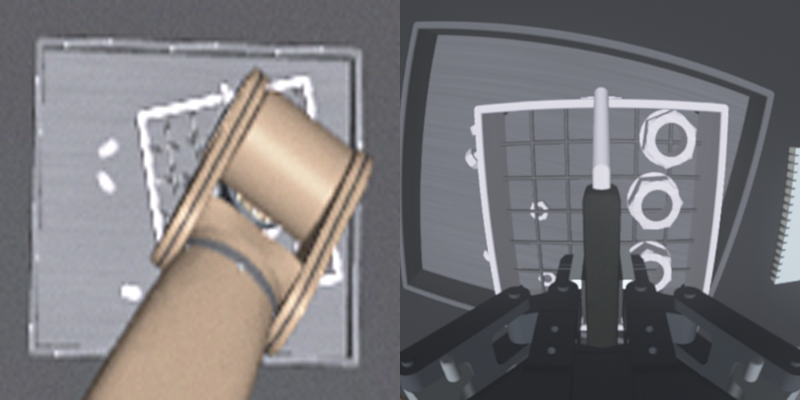

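Three nuts lie outside the basket in the top view, and a fourth shows through the mesh at (540,210). The fifth, at (547,278) in the wrist view, is unclear. I'll shake more, then compare two offsets at close range.

Run:
```python
from shake import *
a=[bot.grab_frame("wrist")["pixels"]]
shake(14,Y,amp=.022,rate=.45)
a.append(bot.grab_frame("wrist")["pixels"])
bot.move_linear([.530,-.228,.305],rate=.12)
a.append(bot.grab_frame("wrist")["pixels"])
cv2.imwrite("pics/c6.png",np.hstack([cv2.resize(x[220:380,150:300,::-1],(266,284),interpolation=2) for x in a]))
o=bot.get_obs();print(o["time"],o["tcp_pos"],o["opening"])
```

```text
stroke 0.24999999999999986 [ 0.5251 -0.1642  0.3039] [-0.12 -0.19 -7.86] 111.86784625053406
20.1167 [ 0.52983849 -0.22781707  0.30470347] 0.014114885637736352
```

View pics/c6.png

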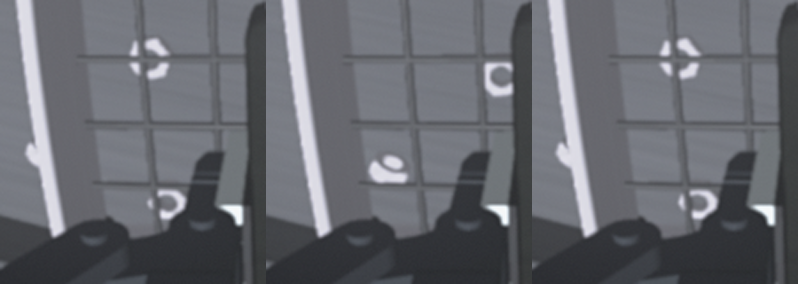

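The third view matches the first, and the nuts shift against the mesh when the basket moves. So all five lie on the tray floor under the wires, and the three hub nuts remain in the basket. Next I'll carry it to the mat.

Run:
```python
from cell import bot
P=lambda k:(lambda o:print(k,round(o["time"],2),o["tcp_pos"].round(4),o["force"].round(2),round(o["opening"],4),round(o["grip_force"],1)))(bot.get_obs())
bot.move_linear([.530,-.19,.305],rate=.08)
bot.move_linear([.530,-.19,.365],rate=.1)
bot.move_linear([.559,.2095,.365],rate=.15);bot.pause(.3);P("over")
bot.move_linear([.559,.2095,.288],rate=.08);P("low")
print(bot.move_linear([.559,.2095,.274],rate=.02,force_limit=5));P("down")
```

```text
over 24.61 [0.559  0.2094 0.365 ] [ 0.69 -0.65 -6.41] 0.0135 111.9
low 25.72 [0.5594 0.2096 0.2889] [ 0.04  0.67 -7.18] 0.014 111.9
True
down 26.26 [0.5589 0.2096 0.2775] [ 0.34 -0.08  5.36] 0.0141 113.8
```

Run:
```python
from cell import bot
import cv2,numpy as np
from h import ray
bot.grip(.06); bot.pause(.2)
bot.move_linear([.559,.2095,.40],rate=.1)
bot.reach([.45,-.15,.45],[np.pi,0,.185]); bot.pause(.2)
o=bot.get_obs();print(o["time"],o["force"])
f=bot.grab_frame("scene");p=f["pixels"];cv2.imwrite("pics/end.png",p[:,:,::-1])
# bright steel pixels of the basket against its surroundings, rim plane
g=p[160:300,330:480].astype(int);m=(g.min(2)>225).astype(np.uint8)
m=cv2.morphologyEx(m,cv2.MORPH_CLOSE,np.ones((3,3)))
c=max(cv2.findContours(m,0,1)[0],key=lambda c:cv2.minAreaRect(c)[1][0])
w=ray(f,c[:,0]+[330,160],.059).astype(np.float32);print(cv2.minAreaRect(w))
# nuts in the tray
g=p[225:340,198:345].astype(int);m=(g.min(2)>200).astype(np.uint8)
n,_,s,ce=cv2.connectedComponentsWithStats(m)
for a,q in zip(s[1:,4],ce[1:]):
    if a>8: print(a,ray(f,q+[198,225],.008).round(3))
```

```text
29.975 [-0.50534016 -0.77486473  0.44041013]
((0.5740807056427002, 0.19662007689476013), (0.23024682700634003, 0.23910914361476898), 85.33419799804688)
97 [[ 0.296 -0.255]]
53 [[ 0.447 -0.125]]
57 [[ 0.435 -0.185]]
57 [[ 0.504 -0.169]]
51 [[ 0.54  -0.099]]
47 [[ 0.569 -0.104]]
```

All five small nuts are on the tray floor. The blob at (0.296, −0.255) is outside the tray. The rim mask merged with the mat, so I'll check the basket by its dark grip instead.

Run:
```python
from cell import bot
import cv2,numpy as np
from h import ray
for n,(a,b,c,d),z in(("scene",(195,270,365,450),.125),("top",(200,266,208,275),.133)):
    f=bot.grab_frame(n);g=f["pixels"][a:b,c:d]
    k,_,s,ce=cv2.connectedComponentsWithStats((g.max(2)<60).astype(np.uint8))
    for t,q in zip(s[1:],ce[1:]):
        if t[4]>25: print(n,t,ray(f,q+[c,a],z).round(3))
```

```text
scene [34  7 22 21 49] [[0.561 0.204]]
```

```bash
python3 -c "
from cell import bot
print(bot.job_done())"
```

```text
the job is handed in; nothing more can be done
None
```

The job is handed in, with no verdict returned: all five small nuts are in the tray, and the basket with the three hub nuts was set down and let go on the mat, its handle about 6 mm from the mat's centre in the last camera check.

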